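# Drive out a stuck crank pin

## Task

The crank disc on the small driving-out stand has a stuck headed pin, head below. Take the slimmer, longer drift punch from the wooden rack, find by feel the pin's off-centre hole in the top of the disc, and press the pin steadily out from above, until it is right out of the disc and stands on or just above the cork pad; keep the press on the stand, disc and pin under 30 N, and do not touch the stand with the fingers. Then put the punch back upright, nose down and fully home in its empty rack hole, and leave the thicker punch, blower, bottle and tin where they are.

Things in the scene. Friction and masses are not known exactly. Their poses are not given: they have to be found in the camera images.
- stand: Driving-out stand, fixed: steel base plate 96 x 80 x 10 mm, two cheeks, and at 38 to 50 mm height an aluminium ring (outer diameter 55 mm) carrying the steel crank disc (diameter 36.6 mm, from 39 to 57 mm height). Open below the disc; a cork pad there, top at 12 mm. Origin: underside centre of the base, on the disc's axis; z up. Rigid: touch it slowly, 20 mm/s or less, and under 30 N.
- disc_top (a point): Centre of the disc's flat top, 57 mm above the worktop. The pin's hole goes straight down through the disc: 9 mm in diameter, mouth chamfered 1.5 mm (to 12 mm), its axis 5 mm off this point. The direction of the offset differs each time, any way round, and is not reported: see or feel it. Disc and hole stay put under ordinary forces.
- crank_pin (a joint): Downward travel of the stuck pin, m: starts between 0 and 0.002; 0 = its plain top end 1 mm below the disc's top; 0.017 = just clear of the disc; 0.020 = its head hard on the cork pad. Brass pin, 8.2 mm in diameter, 24 mm long, 13 mm head at the lower end, can only be driven down, stays where it is left. It resists with 9 N plus 0.25 N per mm/s of speed (13 N at 15 mm/s).
- slim_punch: Steel drift punch 100 mm long: slim round nose, 7 mm in diameter and 34 mm long, below a round grip 18 mm in diameter and 66 mm long. About 0.09 to 0.14 kg. Origin at the nose's tip, z along the axis to the grip's end. It stands nose down in either of the two rack holes, shoulder on the rack's top, its tip then 6 mm above the worktop.
- wide_punch: A thicker, shorter punch, 84 mm long: nose 11 mm in diameter (too wide for the disc's hole) and 34 mm long, grip 26 mm in diameter; it stands in the other rack hole. Leave it. Origin at the nose's tip, z up the axis.
- rack: Fixed wooden rack block 44 x 110 x 40 mm, long side along its y; origin at the centre of its underside. Two round holes 12.5 mm in diameter, 37 mm deep, at y = -30 and +30 mm.
- rack_hole0 (a point): Centre of the mouth of the rack hole at rack y = -30 mm, 40 mm above the worktop.
- rack_hole1 (a point): Centre of the mouth of the rack hole at rack y = +30 mm, 40 mm above the worktop.
- blower: Bystander: red rubber dust blower, 53 mm wide and 116 mm tall, standing; origin at its underside.
- bottle: Bystander: brown solvent bottle, 46 mm wide and 96 mm tall; origin at its underside.
- tin: Bystander: round aluminium tin, 62 mm wide and 17 mm tall; origin at its underside.
There are look-alikes about, which are no part of the job. What is shaped like the slim_punch but orange is not meant.

How it is judged:
By the outcome, as a careful person would: the job done as asked, in the order asked, and still so for the second after the job is handed in, with the robot touching nothing.
It also fails if it takes over 67 s, if anything falls off the work surface, if the arm or the gripper's body presses on something with over 40 N, if the wrist force passes 120 N, or if a joint passes its speed limit or range.

## Robot

A 7-joint arm with a two-finger parallel gripper is mounted at the origin on a cart in front of the work surface, level with it; the furniture and walls round the work are solid. World frame = base frame: x ahead of the robot, y to its left, z up, the work surface at z = 0. Lengths are in m, angles in degrees, forces in N, time in s.
With the tool pointing down it reaches from about 0.425 to 0.875 m from the base axis. Payload 4.7 kg.
Tool frame: the origin (TCP) lies at the very end of the fingers, on their centre line; the grasp point (between the pads) lies 19 mm behind it (env.grip_point_offset is the distance from the TCP to the grasp point, in m); z points along the fingers, y is the line along which they close (so a half turn about z gives the same grasp; the last joint's range is limited). The gripper opens to 87 mm and grips with 3 to 60 N. Pads are 19 mm wide; open, the fingers measure 117 mm over their backs; the gripper's body (75 mm by 190 mm) begins 51 mm behind the grasp point.
Start: joints at [-73.849, 18.392, -4.016, 83.108, 1.295, 78.541, -3.26], TCP at [0.172, 0.627, 0.223] pointing down, gripper open.
Joint ranges: [-163.93, 163.93], [-17.29, 119.83], [-79.2, 71.16], [3.27, 140.29], [-89.18, 269.18], [5.43, 117.66], [-154.24, 154.24]. Speed limits (degrees/s): [147.25, 147.25, 180, 180, 180, 180, 180].

## Interface

Orientations are given as [roll, pitch, yaw] about the fixed x, y, z axes, in that order (R = Rz(yaw) Ry(pitch) Rx(roll)).
In Python, from cell import env gives the robot as it stands.
- The arm moves only by the tool jog_arm, never from a script. Its argument "motion" is a list of rows, each an object of numbers: "x", "y", "z": the shift along the tool's x, y, z in cm; "ax", "ay", "az": the turn, a rotation vector about the tool's x, y, z in degrees. In form: [{"x": .., "y": .., "z": .., "ax": .., "ay": .., "az": ..}, ...]. A call has exactly 5 rows; each row shifts and turns the commanded pose from where the row before left it, along the tool's axes as they then stand; what a row does not reach is not made up. A row lasts 1/10 s, in which the tool goes at most 50 mm and 8.59 degrees, less where a joint would pass 70% of its speed; a pose out of reach is approached as far as the arm can. A call is refused whole if a number of a shift passes 5 or a number of a turn 8.59, either way. A call with a gripper value outside its range is refused whole. "claw" is the gripper command: -1 is shut, 1 is fully open, values between are in proportion, set as the call begins (left out, the last holds). The fingers move at their own pace and stop on an object; "squeeze" is the grip in N (left out, the last holds). Time passes only in rows, so rows that do not move let the fingers close, or fill a call up. It gives the time, the measured TCP pose, the force, the opening and the grip force at its end, in the units of the state.
- env.get_obs(): the state, without advancing time (a new reading comes with each control period).
- env.read_camera(name): name is "scene" or "top" or "wrist"; returns the picture (480x640x3 uint8, red, green, blue); there is no depth.
- env.camera_params(name): a dict with "fx", "fy", "cx", "cy" (pixels), "k1" (the pictures are not rectified: a ray, as slopes to the right and down, at radius r is drawn at 1 + k1 r^2 times it, then the intrinsics apply), "extrinsics" (4x4, takes a point from world to camera coordinates). Camera axes: x right, y up, looking along -z (the intrinsics and any distortion apply to the point x, -y, -z); pixel columns grow to the right and rows downward; lengths in m; the calibration is good to about 2 mm. A picture is of the moment at which its call begins: read the wrist's pose just before it. camera_params takes no time and is no camera call; for the wrist camera it gives the pose at the moment of the call.
- env.sign_off(): hands the job in; it is judged then, once.
The state is a dict: "time_s": time; "qpos": joint angles; "joint_velocities": joint speeds; "effort": joint torques, N m; "tool_pos": TCP position; "tool_rot": TCP orientation; "force": force on the tool from outside, world axes, zero at the start; "wrist_torque": the same for the moment, N m; "grip_width": finger opening in m; "grasp_force": force on a finger pad.
Only numpy, scipy, OpenCV 4.12 (cv2) and the standard library are available. Lean on these libraries where they do the work, as an engineer would, in place of code of your own. Each camera call takes 0.05 s, during which the arm holds its last target. There are 200 camera calls.

## Working session

There is one attempt and no reset: what is moved stays moved. The work goes in short steps, Python scripts to look and compute and a tool call to move; the robot and the scene stay as the last step left them, time stands still between calls to the robot, and variables do not carry over. Pictures are saved under pics/ and viewed, at most 10 in all, crops included, and the job is handed in when it is done.

Besides the shell and the picture viewer there is one more tool, called by a JSON object that holds its "method" and its "body", one argument or row to a line. jog_arm: Moves the arm, as the interface text tells. Its arguments: {"type":"object","properties":{"motion":{"type":"array"},"claw":{"type":"number"},"squeeze":{"type":"number"}},"required":["motion"]}

```bash
ls; mkdir -p pics
cat > h.py <<'E'
import numpy as np, cv2
from cell import env
def save(cam,fn):
    im=env.read_camera(cam); cv2.imwrite(fn,cv2.cvtColor(im,cv2.COLOR_RGB2BGR)); return im
def ray(P,u,v):
    xd=(u-P['cx'])/P['fx']; yd=(v-P['cy'])/P['fy']
    x,y=xd,yd
    for _ in range(20):
        s=1+P['k1']*(x*x+y*y); x,y=xd/s,yd/s
    T=np.array(P['extrinsics']); R=T[:3,:3]; t=T[:3,3]
    return -R.T@t, R.T@np.array([x,-y,-1.0])
def onz(P,u,v,z):
    o,d=ray(P,u,v); return o+d*(z-o[2])/d[2]
def proj(P,p):
    T=np.array(P['extrinsics']); c=T[:3,:3]@np.array(p)+T[:3,3]
    x,y=c[0]/-c[2],-c[1]/-c[2]; s=1+P['k1']*(x*x+y*y)
    return P['fx']*x*s+P['cx'],P['fy']*y*s+P['cy']
def tri(P1,a,P2,b):
    o1,d1=ray(P1,*a);o2,d2=ray(P2,*b)
    A=np.stack([d1,-d2],1);s=np.linalg.lstsq(A,o2-o1,rcond=None)[0]
    p,q=o1+d1*s[0],o2+d2*s[1]
    return (p+q)/2,np.linalg.norm(p-q)
E
python3 - <<'E'
from h import *
a=save('scene','pics/scene.png');b=save('top','pics/top.png')
for n in('scene','top','wrist'):
    P=env.camera_params(n);o,_=ray(P,0,0);print(n,P['fx'],P['k1'],o.round(3))
o=env.get_obs();print({k:np.round(v,3) for k,v in o.items()})
E
```

```text
pics
scene 471.4051970179971 -0.041363394965134886 [ 0.083 -0.775  0.504]
top 490.6382695385973 -0.12032375349204463 [ 0.305 -0.002  0.976]
wrist 398.96530927880076 -0.07628558624732036 [0.1   0.646 0.384]
{'time_s': np.float64(0.1), 'qpos': array([-73.848,  18.434,  -4.015,  83.168,   1.296,  78.541,  -3.257]), 'joint_velocities': array([-0.104, -0.096,  0.009, -0.212, -0.005, -0.029, -0.025]), 'effort': array([-0.0000e+00, -4.9257e+01, -4.0600e-01, -3.1340e+01, -6.4000e-02,
        4.0000e-02,  0.0000e+00]), 'tool_pos': array([0.172, 0.626, 0.222]), 'tool_rot': array([-1.79902e+02,  7.00000e-03,  1.64660e+02]), 'force': array([ 0.527, -0.852, -0.28 ]), 'wrist_torque': array([0.028, 0.028, 0.006]), 'grasp_force': np.float64(0.0), 'grip_width': np.float64(0.087)}
```

View pics/scene.png

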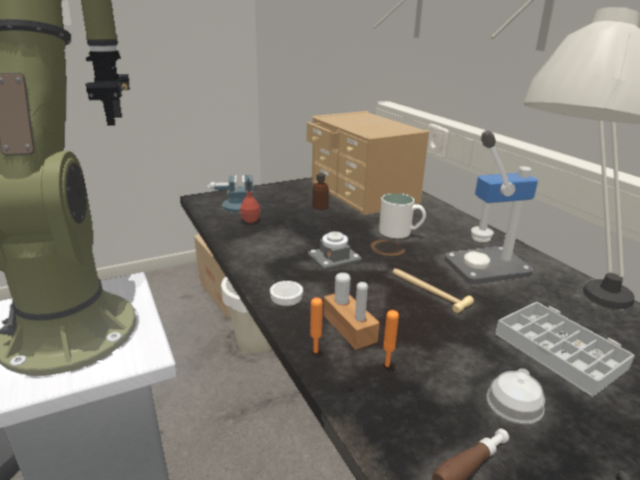

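View pics/top.png

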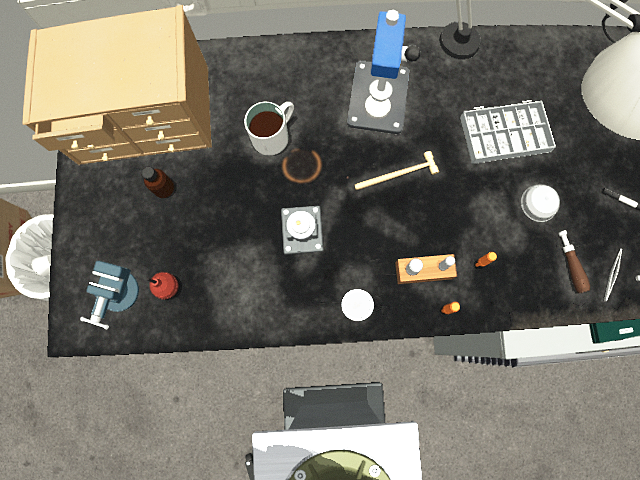

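The scene shows the rack (350,318), and the top view shows it at (427,268). The candidates in the top view are:
- grey thick punch (415,266)
- grey slim punch (449,262)
- orange look-alikes (486,259) and (451,308)

I choose the thinner grey one at (449,262), which is (361,300) in the scene view. The stand is at (301,228) in the top view.

Run:
```python
from h import *
t=cv2.imread('pics/top.png');s=cv2.imread('pics/scene.png')
c=[cv2.resize(t[238:294,385:505],None,fx=5,fy=5,interpolation=2),cv2.resize(t[200:260,270:332],None,fx=5,fy=5,interpolation=2)]
d=cv2.resize(s[225:350,300:400],None,fx=4,fy=4,interpolation=2)[:300]
W=np.zeros((600,800,3),np.uint8)
W[:280,:600]=c[0];W[280:580,:310]=c[1]
e=cv2.resize(s[225:350,300:410],None,fx=2.5,fy=2.5);W[285:285+e.shape[0],320:320+e.shape[1]]=e
cv2.imwrite('pics/crop.png',W)
P=env.camera_params('top');S=env.camera_params('scene')
hsv=cv2.cvtColor(t,cv2.COLOR_BGR2HSV)
m=cv2.inRange(hsv,(8,90,90),(22,255,255));m[:240]=0;m[292:]=0;m[:,:390]=0;m[:,465:]=0
cs=max(cv2.findContours(m,0,2)[0],key=cv2.contourArea);r=cv2.minAreaRect(cs);b=cv2.boxPoints(r);print(r)
q=np.array([onz(P,u,v,.04) for u,v in b]);print(q.round(4),np.linalg.norm(q-np.roll(q,1,0),axis=1))
print('punch top',onz(P,449,262,.106),onz(P,415,266,.09),'disc',onz(P,301,224,.057))
for p in ([0.0,0,0],):pass
```

```text
((425.8238220214844, 268.5614929199219), (25.168935775756836, 59.663055419921875), 84.80557250976562)
[[ 0.4664 -0.138   0.04  ]
 [ 0.4695 -0.2556  0.04  ]
 [ 0.42   -0.2545  0.04  ]
 [ 0.4174 -0.138   0.04  ]] [0.04907398 0.11768511 0.04949261 0.11652171]
punch top [ 0.44260475 -0.22602652  0.106     ] [ 0.44188993 -0.16633496  0.09      ] disc [0.54313624 0.03961622 0.057     ]
```

View pics/crop.png

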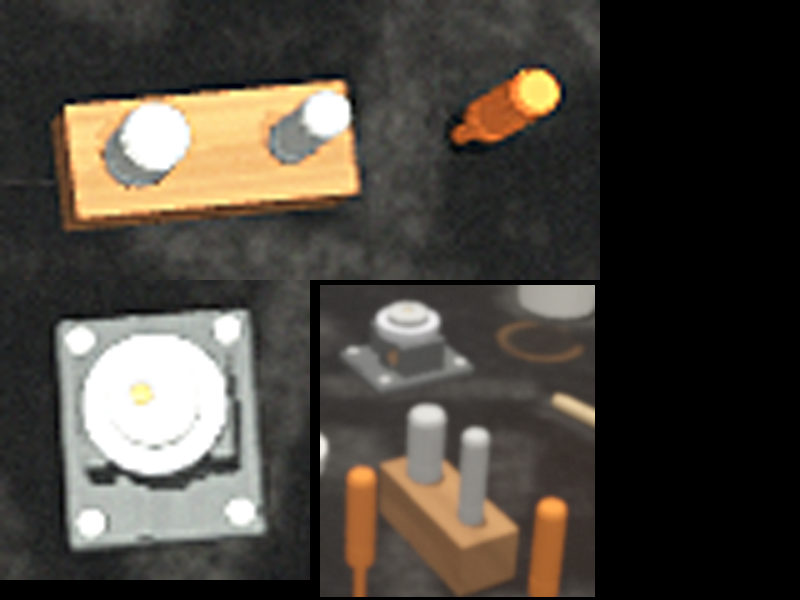

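The crop confirms the choice: the slim grey punch at the right (449,262) is taller and thinner than the wide one. The pin end shows as a yellow spot at top pixel (298.2,222.6), up-left of the disc centre at about (300,224.6), so the offset is about +x+y. I'll refine it with the wrist camera.

```bash
cat >> h.py <<'E'
from scipy.spatial.transform import Rotation as Ro
def plan(xy,z,yaw,n):
    """polar path to a tool-down pose, printed as rows in tool axes (cm, deg)"""
    o=env.get_obs(); p=np.array(o['tool_pos']); R=Ro.from_euler('xyz',o['tool_rot'],degrees=True)
    y0=o['tool_rot'][2]; th0=np.arctan2(p[1],p[0]); r0=np.hypot(*p[:2]); th1=np.arctan2(xy[1],xy[0]); r1=np.hypot(*xy)
    dy=(yaw-y0+180)%360-180; z0=p[2]
    c=p.copy()
    for k in range(1,n+1):
        f=k/n; th=th0+f*(th1-th0); r=r0+f*(r1-r0)
        tgt=np.array([r*np.cos(th),r*np.sin(th),z0+f*(z-z0)])
        Rt=Ro.from_euler('xyz',[180,0,y0+f*dy],degrees=True)
        d=(R.inv().apply(tgt-c)*100).round(2); a=np.degrees((R.inv()*Rt).as_rotvec()).round(2)
        c=c+R.apply(d/100); R=R*Ro.from_rotvec(np.radians(a))
        print('{"x":%g,"y":%g,"z":%g,"ax":%g,"ay":%g,"az":%g}'%(*d,*a),end=',' if k%5 else '\n')
def st():
    o=env.get_obs();print({k:np.round(o[k],4) for k in('time_s','tool_pos','tool_rot','force','grip_width','grasp_force')})
E
python3 - <<'E'
from h import *
P=env.camera_params('wrist');o=env.get_obs();R=Ro.from_euler('xyz',o['tool_rot'],degrees=True)
c,d=ray(P,320,240);print('cam in tool',R.inv().apply(c-o['tool_pos']),R.inv().apply(d))
T=np.array(P['extrinsics']);print('right',R.inv().apply(T[0,:3]))
plan((0.545,0.042),0.20,100,15)
E
```

```text
cam in tool [ 0.07480831 -0.00056335 -0.16241466] [-0.28012505 -0.02419212  0.95995369]
right [-6.16749272e-04  9.99999106e-01  1.18615798e-03]
{"x":-5.25,"y":-0.9,"z":0.15,"ax":-0.1,"ay":0.01,"az":4.31},{"x":-5.18,"y":-0.93,"z":0.14,"ax":0,"ay":0,"az":4.31},{"x":-5.12,"y":-0.97,"z":0.14,"ax":0,"ay":0,"az":4.31},{"x":-5.06,"y":-0.99,"z":0.15,"ax":0,"ay":-0,"az":4.31},{"x":-5,"y":-1.02,"z":0.14,"ax":0,"ay":-0,"az":4.31}
{"x":-4.94,"y":-1.05,"z":0.15,"ax":0,"ay":-0,"az":4.31},{"x":-4.87,"y":-1.08,"z":0.14,"ax":0,"ay":-0,"az":4.31},{"x":-4.81,"y":-1.11,"z":0.14,"ax":0,"ay":-0,"az":4.32},{"x":-4.74,"y":-1.13,"z":0.15,"ax":0,"ay":-0,"az":4.31},{"x":-4.69,"y":-1.15,"z":0.14,"ax":0,"ay":-0,"az":4.31}
{"x":-4.62,"y":-1.19,"z":0.14,"ax":0,"ay":-0,"az":4.31},{"x":-4.55,"y":-1.2,"z":0.15,"ax":0,"ay":-0,"az":4.31},{"x":-4.5,"y":-1.23,"z":0.14,"ax":0,"ay":-0,"az":4.31},{"x":-4.42,"y":-1.25,"z":0.14,"ax":0,"ay":-0,"az":4.31},{"x":-4.37,"y":-1.27,"z":0.15,"ax":0,"ay":-0,"az":4.31}
```

{"method": "jog_arm", "body": {
  "motion": [
    {"x":-3.9,"y":-0.65,"z":0.1,"az":3.2},
    {"x":-3.9,"y":-0.68,"z":0.1,"az":3.2},
    {"x":-3.85,"y":-0.7,"z":0.1,"az":3.2},
    {"x":-3.8,"y":-0.7,"z":0.1,"az":3.2},
    {"x":-3.8,"y":-0.73,"z":0.1,"az":3.2}
  ],
  "claw": 0.1
}}

```text
$.motion[0]: bad value
```

{"method": "jog_arm", "body": {
  "motion": [
    {"x":-3.75,"y":-0.75,"z":0.1,"az":3.2},
    {"x":-3.7,"y":-0.78,"z":0.1,"az":3.2},
    {"x":-3.7,"y":-0.8,"z":0.1,"az":3.2},
    {"x":-3.65,"y":-0.82,"z":0.1,"az":3.2},
    {"x":-3.6,"y":-0.85,"z":0.1,"az":3.2}
  ]
}}

```text
$.motion[0]: bad value
```

Run:
```python
from h import *
st();plan((0.55,0.042),0.20,95,10)
```

```text
{'time_s': np.float64(0.1), 'tool_pos': array([0.1719, 0.6263, 0.2216]), 'tool_rot': array([-1.799021e+02,  6.900000e-03,  1.646598e+02]), 'force': array([ 0.5269, -0.8516, -0.2804]), 'grip_width': np.float64(0.0871), 'grasp_force': np.float64(0.0)}
{"x":-7.83,"y":-1.46,"z":0.22,"ax":-0.1,"ay":0.01,"az":6.97},{"x":-7.7,"y":-1.46,"z":0.22,"ax":0,"ay":0,"az":6.96},{"x":-7.59,"y":-1.47,"z":0.21,"ax":0,"ay":0,"az":6.97},{"x":-7.46,"y":-1.46,"z":0.22,"ax":0,"ay":0,"az":6.96},{"x":-7.34,"y":-1.46,"z":0.21,"ax":0,"ay":0,"az":6.97}
{"x":-7.22,"y":-1.47,"z":0.22,"ax":0,"ay":0,"az":6.97},{"x":-7.1,"y":-1.46,"z":0.21,"ax":0,"ay":0,"az":6.96},{"x":-6.98,"y":-1.46,"z":0.22,"ax":0,"ay":-0,"az":6.97},{"x":-6.86,"y":-1.46,"z":0.22,"ax":0,"ay":-0,"az":6.96},{"x":-6.73,"y":-1.46,"z":0.21,"ax":0,"ay":-0,"az":6.97}
```

All keys are required in each row.

{"method": "jog_arm", "body": {
  "motion": [
    {"x":-3.9,"y":-0.65,"z":0.1,"ax":0,"ay":0,"az":3.2},
    {"x":-3.9,"y":-0.68,"z":0.1,"ax":0,"ay":0,"az":3.2},
    {"x":-3.85,"y":-0.7,"z":0.1,"ax":0,"ay":0,"az":3.2},
    {"x":-3.8,"y":-0.7,"z":0.1,"ax":0,"ay":0,"az":3.2},
    {"x":-3.8,"y":-0.73,"z":0.1,"ax":0,"ay":0,"az":3.2}
  ],
  "claw": 0.1
}}

```text
time_s: 0.6
tool_pos: [0.3387, 0.5227, 0.2169]
tool_rot: [-180.0, 0.0, 148.5]
force: [0.2, 0.4, -0.6]
grip_width: 0.055
grasp_force: 0.0
```

{"method": "jog_arm", "body": {
  "motion": [
    {"x":-3.75,"y":-0.75,"z":0.1,"ax":0,"ay":0,"az":3.2},
    {"x":-3.7,"y":-0.78,"z":0.1,"ax":0,"ay":0,"az":3.2},
    {"x":-3.7,"y":-0.8,"z":0.1,"ax":0,"ay":0,"az":3.2},
    {"x":-3.65,"y":-0.82,"z":0.1,"ax":0,"ay":0,"az":3.2},
    {"x":-3.6,"y":-0.85,"z":0.1,"ax":0,"ay":0,"az":3.2}
  ]
}}

```text
time_s: 1.1
tool_pos: [0.4589, 0.3788, 0.212]
tool_rot: [-180.0, 0.0, 132.5]
force: [0.7, -0.1, -0.9]
grip_width: 0.0479
grasp_force: 0.0
```

Run:
```python
from h import *
st();plan((0.55,0.042),0.20,95,10)
```

```text
{'time_s': np.float64(1.1), 'tool_pos': array([0.4589, 0.3788, 0.212 ]), 'tool_rot': array([-1.799627e+02,  9.500000e-03,  1.325063e+02]), 'force': array([ 0.7041, -0.1463, -0.8563]), 'grip_width': np.float64(0.0479), 'grasp_force': np.float64(0.0)}
{"x":-3.59,"y":-0.73,"z":0.12,"ax":-0.04,"ay":0.01,"az":3.75},{"x":-3.57,"y":-0.72,"z":0.12,"ax":0,"ay":0,"az":3.75},{"x":-3.54,"y":-0.7,"z":0.12,"ax":0,"ay":0,"az":3.75},{"x":-3.52,"y":-0.68,"z":0.12,"ax":0,"ay":0,"az":3.75},{"x":-3.49,"y":-0.67,"z":0.12,"ax":0,"ay":-0,"az":3.75}
{"x":-3.47,"y":-0.65,"z":0.12,"ax":0,"ay":-0,"az":3.75},{"x":-3.45,"y":-0.64,"z":0.12,"ax":0,"ay":-0,"az":3.75},{"x":-3.42,"y":-0.62,"z":0.12,"ax":0,"ay":-0,"az":3.75},{"x":-3.4,"y":-0.6,"z":0.12,"ax":0,"ay":-0,"az":3.76},{"x":-3.38,"y":-0.59,"z":0.12,"ax":0,"ay":-0,"az":3.75}
```

{"method": "jog_arm", "body": {
  "motion": [
    {"x":-3.6,"y":-0.73,"z":0.12,"ax":0,"ay":0,"az":3.75},
    {"x":-3.57,"y":-0.72,"z":0.12,"ax":0,"ay":0,"az":3.75},
    {"x":-3.54,"y":-0.7,"z":0.12,"ax":0,"ay":0,"az":3.75},
    {"x":-3.52,"y":-0.68,"z":0.12,"ax":0,"ay":0,"az":3.75},
    {"x":-3.5,"y":-0.67,"z":0.12,"ax":0,"ay":0,"az":3.75}
  ]
}}

```text
time_s: 1.6
tool_pos: [0.5318, 0.2143, 0.2061]
tool_rot: [-180.0, 0.0, 113.7]
force: [-0.3, -0.0, -0.0]
grip_width: 0.0477
grasp_force: 0.0
```

{"method": "jog_arm", "body": {
  "motion": [
    {"x":-3.47,"y":-0.65,"z":0.12,"ax":0,"ay":0,"az":3.75},
    {"x":-3.45,"y":-0.64,"z":0.12,"ax":0,"ay":0,"az":3.75},
    {"x":-3.42,"y":-0.62,"z":0.12,"ax":0,"ay":0,"az":3.75},
    {"x":-3.4,"y":-0.6,"z":0.12,"ax":0,"ay":0,"az":3.75},
    {"x":-3.38,"y":-0.59,"z":0.12,"ax":0,"ay":0,"az":3.75}
  ]
}}

```text
time_s: 2.1
tool_pos: [0.55, 0.0421, 0.2001]
tool_rot: [-180.0, 0.0, 95.0]
force: [0.2, -0.5, -0.6]
grip_width: 0.0478
grasp_force: 0.0
```

Run:
```python
from h import *
st();P=env.camera_params('wrist');np.save('w1.npy',P,allow_pickle=True);im=save('wrist','pics/w1.png')
u,v=proj(P,(.545,.042,.057));print(u,v)
u,v=int(u),int(v)
c=cv2.imread('pics/w1.png')[max(0,v-75):v+75,max(0,u-100):u+100];print(u-100,v-75)
cv2.imwrite('pics/w1c.png',cv2.resize(c,None,fx=4,fy=4,interpolation=2))
```

```text
{'time_s': np.float64(2.1), 'tool_pos': array([0.55  , 0.0421, 0.2001]), 'tool_rot': array([-1.799713e+02,  7.300000e-03,  9.499500e+01]), 'force': array([ 0.2457, -0.4798, -0.5562]), 'grip_width': np.float64(0.0478), 'grasp_force': np.float64(0.0)}
323.0857224587438 221.19223838555328
223 146
```

View pics/w1c.png

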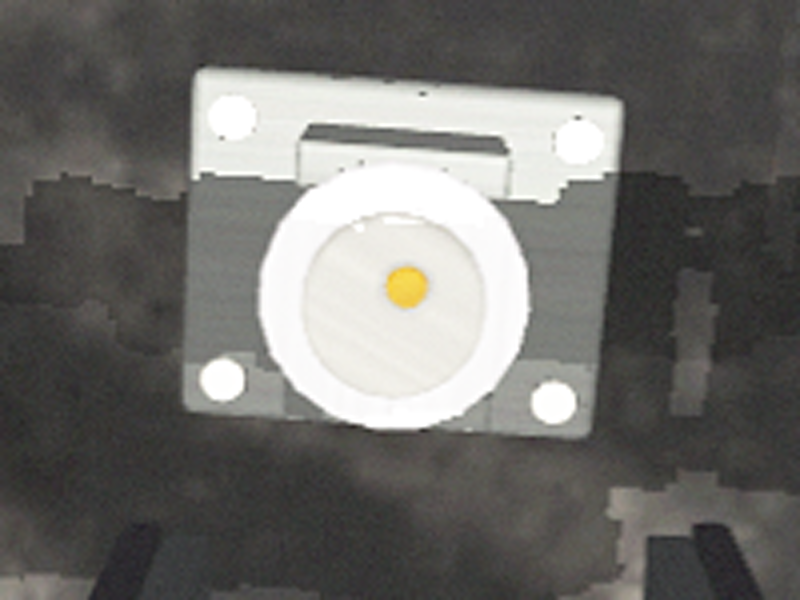

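The crop shows the disc (inner circle centred at about crop (395,305)) with the brass pin end at (406,287). In the wrist view those are at about (321.7,222.2) and (324.5,217.7). I'll measure both precisely and plan the move to the punch.

Run:
```python
from h import *
def yel(fn,x0,x1,y0,y1):
    h=cv2.cvtColor(cv2.imread(fn),cv2.COLOR_BGR2HSV)[y0:y1,x0:x1]
    m=cv2.inRange(h,(15,60,120),(35,255,255)).astype(float)
    w=m*h[...,1];yy,xx=np.mgrid[y0:y1,x0:x1];return (w*xx).sum()/w.sum(),(w*yy).sum()/w.sum(),(m>0).sum()
W=np.load('w1.npy',allow_pickle=True).item();T=env.camera_params('top')
a=yel('pics/w1.png',308,340,205,232);b=yel('pics/top.png',290,312,214,236);print(a,b)
print('pin wrist',onz(W,*a[:2],.055),'top',onz(T,*b[:2],.055))
print('tri',tri(W,a[:2],T,b[:2]))
# disc: rays to circle edge
g=cv2.cvtColor(cv2.imread('pics/w1.png'),cv2.COLOR_BGR2GRAY).astype(int)
pts=[]
for t in np.radians(np.arange(0,360,5)):
    rr=np.arange(19,28,.25);p=[g[int(round(222.2+r*np.sin(t))),int(round(321.7+r*np.cos(t)))] for r in rr]
    d=np.diff(p); k=np.argmax(np.abs(d)); pts.append((321.7+rr[k]*np.cos(t),222.2+rr[k]*np.sin(t)))
E=cv2.fitEllipse(np.array(pts,np.float32));print(E);c=onz(W,*E[0],.057);print('disc',c,'offset',onz(W,*a[:2],.055)-c)
t=onz(T,450.2,260.9,.106);print('punch',t)
plan((.444,-.226),.2,90,10)
```

```text
(np.float64(324.19743901566636), np.float64(217.24937406109163), np.int64(88)) (np.float64(297.8533916849015), np.float64(222.24070021881838), np.int64(10))
pin wrist [0.54562235 0.04478476 0.055     ] top [0.54756656 0.04561906 0.055     ]
tri (array([0.54590459, 0.04564363, 0.0600219 ]), np.float64(0.0008724003276821357))
((320.9190368652344, 221.81422424316406), (46.25654602050781, 46.619224548339844), 60.858768463134766)
disc [0.54334111 0.04135058 0.057     ] offset [ 0.00228124  0.00343418 -0.002     ]
punch [ 0.44447058 -0.22845283  0.106     ]
{"x":-2.9,"y":-0.64,"z":0.02,"ax":-0.06,"ay":0.25,"az":0.44},{"x":-2.83,"y":-0.78,"z":-0,"ax":0,"ay":-0,"az":0.43},{"x":-2.77,"y":-0.89,"z":-0,"ax":0,"ay":-0,"az":0.44},{"x":-2.7,"y":-1.02,"z":0,"ax":0,"ay":-0,"az":0.43},{"x":-2.62,"y":-1.14,"z":0,"ax":0,"ay":-0,"az":0.44}
{"x":-2.54,"y":-1.24,"z":0.01,"ax":0,"ay":-0,"az":0.44},{"x":-2.45,"y":-1.35,"z":-0,"ax":0,"ay":-0.01,"az":0.43},{"x":-2.37,"y":-1.45,"z":0,"ax":0,"ay":0,"az":0.44},{"x":-2.26,"y":-1.55,"z":0,"ax":0,"ay":0,"az":0.44},{"x":-2.18,"y":-1.64,"z":0.01,"ax":0,"ay":0,"az":0.43}
```

{"method": "jog_arm", "body": {
  "motion": [
    {"x":-2.9,"y":-0.64,"z":0,"ax":0,"ay":0,"az":0.5},
    {"x":-2.83,"y":-0.78,"z":0,"ax":0,"ay":0,"az":0.5},
    {"x":-2.77,"y":-0.89,"z":0,"ax":0,"ay":0,"az":0.5},
    {"x":-2.7,"y":-1.02,"z":0,"ax":0,"ay":0,"az":0.5},
    {"x":-2.62,"y":-1.14,"z":0,"ax":0,"ay":0,"az":0.5}
  ]
}}

```text
time_s: 2.65
tool_pos: [0.5151, -0.0983, 0.2002]
tool_rot: [-180.0, 0.0, 92.6]
force: [0.3, 0.1, 0.4]
grip_width: 0.0479
grasp_force: 0.0
```

{"method": "jog_arm", "body": {
  "motion": [
    {"x":-2.54,"y":-1.24,"z":0,"ax":0,"ay":0,"az":0.5},
    {"x":-2.45,"y":-1.35,"z":0,"ax":0,"ay":0,"az":0.5},
    {"x":-2.37,"y":-1.45,"z":0,"ax":0,"ay":0,"az":0.5},
    {"x":-2.26,"y":-1.55,"z":0,"ax":0,"ay":0,"az":0.5},
    {"x":-2.18,"y":-1.64,"z":0,"ax":0,"ay":0,"az":0.5}
  ]
}}

```text
time_s: 3.15
tool_pos: [0.4461, -0.218, 0.2003]
tool_rot: [-180.0, -0.0, 90.1]
force: [0.5, -0.5, 0.1]
grip_width: 0.0479
grasp_force: 0.0
```

Run:
```python
from h import *
st();P=env.camera_params('wrist');np.save('w2.npy',P,allow_pickle=True);im=save('wrist','pics/w2.png')
for z in(.04,.106):print(proj(P,(.4445,-.228,z)))
```

```text
{'time_s': np.float64(3.15), 'tool_pos': array([ 0.4461, -0.218 ,  0.2003]), 'tool_rot': array([-1.799777e+02, -7.800000e-03,  9.014400e+01]), 'force': array([ 0.4539, -0.4879,  0.1498]), 'grip_width': np.float64(0.0479), 'grasp_force': np.float64(0.0)}
(np.float64(327.33471334779296), np.float64(228.38670106663355))
(np.float64(326.94835978704566), np.float64(253.00098820612504))
```

View pics/w2.png

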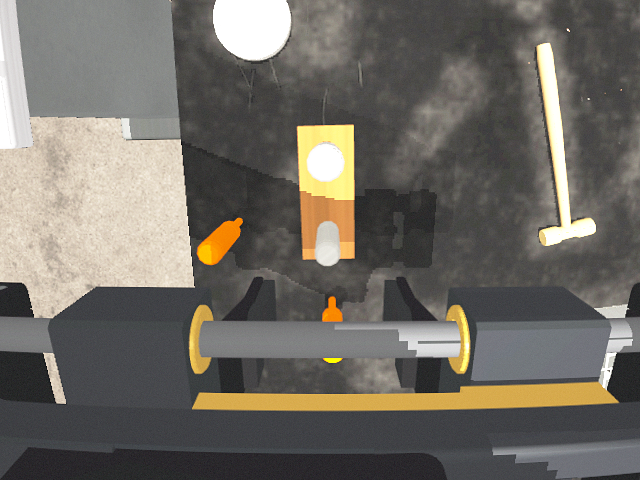

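The wrist view shows the slim punch at (328,245), its top at about (328,253). The wide punch is at (325,162). The rack corners are (298,126), (353,125), (355,257) and (302,259), and the orange ones lie aside.

Run:
```python
from h import *
P=np.load('w2.npy',allow_pickle=True).item()
im=cv2.imread('pics/w2.png');h=cv2.cvtColor(im,cv2.COLOR_BGR2HSV)
m=cv2.inRange(h,(0,0,110),(180,50,255));m[:215]=0;m[275:]=0;m[:,:305]=0;m[:,352:]=0
c=max(cv2.findContours(m,0,2)[0],key=cv2.contourArea);x,y,w,hh=cv2.boundingRect(c);print(x,y,w,hh)
E=cv2.minEnclosingCircle(np.array([p for p in c.reshape(-1,2) if p[1]>y+hh-13],np.float32));print(E)
u=x+w/2
s=(w/2)
print('top',onz(P,u-.0,y+hh-s,.106), 'diam',np.linalg.norm(onz(P,x,y+hh-s,.106)-onz(P,x+w,y+hh-s,.106)))
q=np.array([onz(P,*p,.04) for p in((298,126),(353,125),(355,257),(302,259))]);print(q.round(4));
mid=lambda a,b:(a+b)/2
d=mid(q[0],q[1])-mid(q[2],q[3]);L=np.linalg.norm(d);print(L,np.degrees(np.arctan2(d[1],d[0])),'holes',q.mean(0)-d/L*.03,q.mean(0)+d/L*.03)
m2=cv2.inRange(h,(0,0,235),(180,40,255))[140:185,300:350];cc=max(cv2.findContours(m2,0,2)[0],key=cv2.contourArea);(a,b),r=cv2.minEnclosingCircle(cc);print('wide',onz(P,a+300,b+140,.09),r)
T=env.camera_params('top');print(tri(P,(u,y+hh-s),T,(450.3,260.9)))
```

```text
315 221 25 46
((327.0, 257.5), 12.093486785888672)
top [ 0.44487412 -0.22906732  0.106     ] diam 0.016936168112689016
[[ 0.4214 -0.1451  0.04  ]
 [ 0.4645 -0.1443  0.04  ]
 [ 0.4681 -0.2532  0.04  ]
 [ 0.4229 -0.2551  0.04  ]]
0.10948070331115985 91.31369429582126 holes [ 0.44492927 -0.2293916   0.04      ] [ 0.44355369 -0.16940737  0.04      ]
wide [ 0.4431177  -0.16879136  0.09      ] 19.111377716064453
(array([ 0.44476763, -0.22920665,  0.10479236]), np.float64(0.0005372540536554653))
```

{"method": "jog_arm", "body": {
  "motion": [
    {"x":-0.56,"y":-0.06,"z":2,"ax":0,"ay":0,"az":-0.6},
    {"x":-0.56,"y":-0.06,"z":3,"ax":0,"ay":0,"az":-0.6},
    {"x":0,"y":0,"z":3,"ax":0,"ay":0,"az":0},
    {"x":0,"y":0,"z":3,"ax":0,"ay":0,"az":0},
    {"x":0,"y":0,"z":2.7,"ax":0,"ay":0,"az":0}
  ]
}}

```text
time_s: 3.7
tool_pos: [0.4454, -0.2279, 0.062]
tool_rot: [-180.0, -0.0, 91.4]
force: [-0.4, 1.2, 0.9]
grip_width: 0.0478
grasp_force: 0.0
```

{"method": "jog_arm", "body": {
  "motion": [
    {"x":0,"y":0,"z":0,"ax":0,"ay":0,"az":0},
    {"x":0,"y":0,"z":0,"ax":0,"ay":0,"az":0},
    {"x":0,"y":0,"z":0,"ax":0,"ay":0,"az":0},
    {"x":0,"y":0,"z":0,"ax":0,"ay":0,"az":0},
    {"x":0,"y":0,"z":0,"ax":0,"ay":0,"az":0}
  ],
  "claw": -1,
  "squeeze": 35
}}

```text
time_s: 4.2
tool_pos: [0.4467, -0.2287, 0.0647]
tool_rot: [179.9, 0.0, 91.4]
force: [0.7, -0.4, 3.2]
grip_width: 0.0175
grasp_force: 35.0
```

{"method": "jog_arm", "body": {
  "motion": [
    {"x":0,"y":0,"z":-1,"ax":0,"ay":0,"az":0},
    {"x":0,"y":0,"z":-1.5,"ax":0,"ay":0,"az":0},
    {"x":0,"y":0,"z":-2,"ax":0,"ay":0,"az":0},
    {"x":0,"y":0,"z":-2,"ax":0,"ay":0,"az":0},
    {"x":0,"y":0,"z":-2,"ax":0,"ay":0,"az":0}
  ]
}}

```text
time_s: 4.7
tool_pos: [0.4457, -0.2286, 0.1501]
tool_rot: [180.0, -0.0, 91.3]
force: [-0.4, -0.7, -1.7]
grip_width: 0.0171
grasp_force: 35.0
```

Run:
```python
from h import *
st();P=env.camera_params('wrist');o=env.get_obs();im=save('wrist','pics/w3.png')
R=Ro.from_euler('xyz',o['tool_rot'],degrees=True);p=np.array(o['tool_pos'])
for d in(.035,.055,.02):print(proj(P,p+R.apply([0,0,d])))
S=env.camera_params('scene');save('scene','pics/s3.png')
for z in(.055,.0):print(proj(S,p+[0,0,-z]))
a=im[130:430,200:450,::-1]
u,v=map(int,proj(S,p));s=cv2.imread('pics/s3.png')[v-40:v+60,u-40:u+43];print('scene crop',u-40,v-40)
W=np.zeros((600,800,3),np.uint8);W[:480,:400]=cv2.resize(a,None,fx=1.6,fy=1.6);W[:480,402:800]=cv2.resize(s,None,fx=4.8,fy=4.8)[:,:398];cv2.imwrite('pics/c3.png',W)
plan((.546,.0453),.2,90,10)
```

```text
{'time_s': np.float64(4.7), 'tool_pos': array([ 0.4457, -0.2286,  0.1501]), 'tool_rot': array([ 1.79961e+02, -6.60000e-03,  9.13354e+01]), 'force': array([-0.3914, -0.6974, -1.7244]), 'grip_width': np.float64(0.0171), 'grasp_force': np.float64(34.9973)}
(np.float64(329.4336729428589), np.float64(270.0555605811579))
(np.float64(329.38426548650847), np.float64(257.79192510249686))
(np.float64(329.477032166358), np.float64(280.82309712815015))
(np.float64(361.2166676254898), np.float64(290.25466053302586))
(np.float64(363.23808186409144), np.float64(260.5523890723893))
scene crop 323 220
{"x":2.3,"y":1.67,"z":-0.47,"ax":0.34,"ay":0.05,"az":0.14},{"x":2.42,"y":1.55,"z":-0.49,"ax":0,"ay":0,"az":0.13},{"x":2.53,"y":1.41,"z":-0.48,"ax":0,"ay":0,"az":0.13},{"x":2.63,"y":1.27,"z":-0.48,"ax":0,"ay":0,"az":0.14},{"x":2.72,"y":1.11,"z":-0.48,"ax":0,"ay":0,"az":0.13}
{"x":2.81,"y":0.97,"z":-0.49,"ax":0,"ay":0,"az":0.14},{"x":2.89,"y":0.8,"z":-0.48,"ax":0,"ay":0,"az":0.13},{"x":2.95,"y":0.64,"z":-0.48,"ax":0,"ay":0,"az":0.14},{"x":3,"y":0.46,"z":-0.48,"ax":0,"ay":0,"az":0.13},{"x":3.06,"y":0.29,"z":-0.49,"ax":0,"ay":0,"az":0.14}
```

View pics/c3.png

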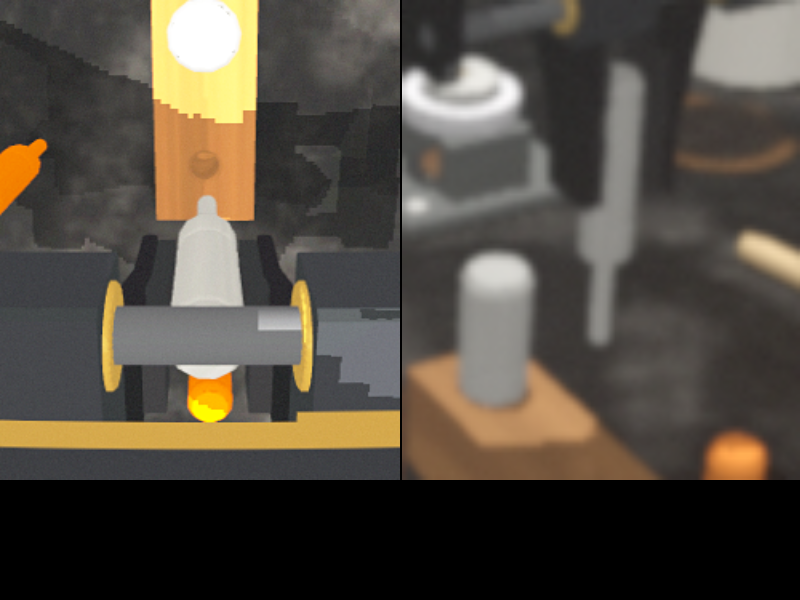

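The left pane shows the slim punch held vertically and centred between the fingers (nose tip at about wrist (329,255)). The right pane shows the tip at scene (363.5,291), the empty hole and the wide punch untouched. I'll check the scene camera bias against the wide punch to rule out tilt.

Run:
```python
from h import *
S=env.camera_params('scene');p=env.get_obs()['tool_pos']
print('wide top',proj(S,(.4433,-.169,.09)),'seen ~342.8,276.7; base',proj(S,(.4433,-.169,.04)))
im=cv2.imread('pics/s3.png');hs=cv2.cvtColor(im,cv2.COLOR_BGR2HSV);g=im.astype(int).mean(2)
for v in(268,271,274,278,281,284,287): 
    r=g[v,345:385];print(v,r[8:32].astype(int))
for v in(280,285,290,295):
    r=g[v,330:360];print('w',v,r.astype(int))
for z in(-.03,0,.01,.02,.03,.04,.05,.055):print(z,np.round(proj(S,p-[0,0,z]),1))
```

```text
wide top (np.float64(341.82356505014286), np.float64(276.38662821745015)) seen ~342.8,276.7; base (np.float64(340.708777488974), np.float64(300.68728394533895))
268 [ 81  80  81  79  78  79  95 119 133 139 142 143 142 142 143 141 137 124
 100  82  76  76  78  81]
271 [ 61  64  66  65  66  69  92 120 133 139 141 142 140 142 140 138 132 115
  85  64  59  56  57  59]
274 [ 56  55  56  56  58  55  61  73  97 117 133 140 140 136 124 112  92  69
  55  53  51  53  51  52]
278 [ 55  57  57  56  54  55  54  56  65  96 127 140 136 116  83  58  53  53
  53  54  52  52  52  50]
281 [ 54  56  56  55  56  58  56  56  70 106 132 141 135 109  76  55  54  55
  59  58  59  58  56  56]
284 [ 58  57  58  55  56  55  58  57  79 119 137 141 133 105  77  67  69  71
  75  77  74  72  73  72]
287 [ 56  58  59  56  57  57  54  59  81 121 139 140 130 103  80  77  79  81
  79  81  81  81  79  79]
w 280 [ 57  59  58  58  76 116 147 163 174 178 182 183 186 184 180 178 177 172
 162 141  99  65  55  55  54  54  57  55  55  56]
w 285 [ 57  61  60  60  83 119 137 141 144 144 144 145 145 145 147 145 144 142
 136 118  84  61  57  58  56  56  57  56  54  56]
w 290 [ 62  62  60  65  88 121 137 142 145 146 145 145 145 145 146 143 142 140
 132 105  74  61  58  58  57  55  56  55  57  55]
w 295 [125 132 136 138 140 141 142 144 145 146 145 145 145 146 145 143 141 138
 134 126 106  80  62  57  55  57  55  54  53  56]
-0.03 [365.8 242.5]
0 [364.7 259.6]
0.01 [364.3 265.1]
0.02 [363.9 270.6]
0.03 [363.5 276. ]
0.04 [363.1 281.4]
0.05 [362.8 286.7]
0.055 [362.6 289.3]
```

The punch tracks the wide punch's +1 px bias, so it is upright. Next is the move above the hole.

{"method": "jog_arm", "body": {
  "motion": [
    {"x":2.3,"y":1.67,"z":-0.3,"ax":0,"ay":0,"az":0},
    {"x":2.42,"y":1.55,"z":-0.3,"ax":0,"ay":0,"az":0},
    {"x":2.53,"y":1.41,"z":-0.3,"ax":0,"ay":0,"az":0},
    {"x":2.63,"y":1.27,"z":-0.3,"ax":0,"ay":0,"az":0},
    {"x":2.72,"y":1.11,"z":-0.3,"ax":0,"ay":0,"az":0}
  ]
}}

```text
time_s: 5.3
tool_pos: [0.5129, -0.0999, 0.163]
tool_rot: [-180.0, 0.0, 91.3]
force: [0.2, 0.0, -1.4]
grip_width: 0.017
grasp_force: 35.0
```

{"method": "jog_arm", "body": {
  "motion": [
    {"x":2.81,"y":0.97,"z":0,"ax":0,"ay":0,"az":0},
    {"x":2.89,"y":0.8,"z":0,"ax":0,"ay":0,"az":0},
    {"x":2.95,"y":0.64,"z":0,"ax":0,"ay":0,"az":0},
    {"x":3.0,"y":0.46,"z":0,"ax":0,"ay":0,"az":0},
    {"x":3.06,"y":0.29,"z":0,"ax":0,"ay":0,"az":0}
  ]
}}

```text
time_s: 5.8
tool_pos: [0.5407, 0.048, 0.1628]
tool_rot: [-179.9, 0.0, 91.3]
force: [-0.4, -0.9, -0.8]
grip_width: 0.0172
grasp_force: 35.0
```

Run:
```python
from h import *
st();print(np.array(env.get_obs()['wrist_torque']).round(3));plan((.547,.046),.125,91.3,5)
```

```text
{'time_s': np.float64(5.8), 'tool_pos': array([0.5407, 0.048 , 0.1628]), 'tool_rot': array([-1.799477e+02,  2.120000e-02,  9.133920e+01]), 'force': array([-0.3635, -0.8568, -0.8377]), 'grip_width': np.float64(0.0172), 'grasp_force': np.float64(34.9963)}
[-0.104 -0.046 -0.092]
{"x":-0.04,"y":0.13,"z":0.76,"ax":-0.05,"ay":0.02,"az":0.01},{"x":-0.04,"y":0.12,"z":0.75,"ax":-0,"ay":0,"az":0.01},{"x":-0.05,"y":0.13,"z":0.76,"ax":-0,"ay":0,"az":0},{"x":-0.04,"y":0.12,"z":0.75,"ax":-0,"ay":0,"az":0.01},{"x":-0.04,"y":0.13,"z":0.76,"ax":-0,"ay":0,"az":0.01}
```

{"method": "jog_arm", "body": {
  "motion": [
    {"x":-0.1,"y":0.3,"z":1,"ax":0,"ay":0,"az":0},
    {"x":-0.1,"y":0.33,"z":1,"ax":0,"ay":0,"az":0},
    {"x":0,"y":0,"z":0.9,"ax":0,"ay":0,"az":0},
    {"x":0,"y":0,"z":0.7,"ax":0,"ay":0,"az":0},
    {"x":0,"y":0,"z":0.2,"ax":0,"ay":0,"az":0}
  ]
}}

```text
time_s: 6.3
tool_pos: [0.5464, 0.0439, 0.1242]
tool_rot: [-179.9, 0.0, 91.2]
force: [0.3, -0.3, -1.4]
grip_width: 0.0171
grasp_force: 35.0
```

Run:
```python
from h import *
st();P=env.camera_params('wrist');o=env.get_obs();im=save('wrist','pics/w4.png');S=env.camera_params('scene');save('scene','pics/s4.png')
u,v=map(int,proj(P,(.546,.0455,.057)));print(u,v)
a=im[v-50:v+50,u-40:u+40,::-1]
u2,v2=map(int,proj(S,(.546,.0455,.06)));s=cv2.imread('pics/s4.png')[v2-40:v2+40,u2-32:u2+32];print(u2-32,v2-40)
W=np.zeros((600,800,3),np.uint8);W[:500,:400]=cv2.resize(a,(400,500),interpolation=2);W[:500,400:800]=cv2.resize(s,(400,500),interpolation=2);cv2.imwrite('pics/c4.png',W)
```

```text
{'time_s': np.float64(6.3), 'tool_pos': array([0.5464, 0.0439, 0.1242]), 'tool_rot': array([-1.798793e+02,  3.400000e-02,  9.124760e+01]), 'force': array([ 0.2517, -0.2528, -1.4018]), 'grip_width': np.float64(0.0171), 'grasp_force': np.float64(34.9974)}
328 248
302 193
```

View pics/c4.png

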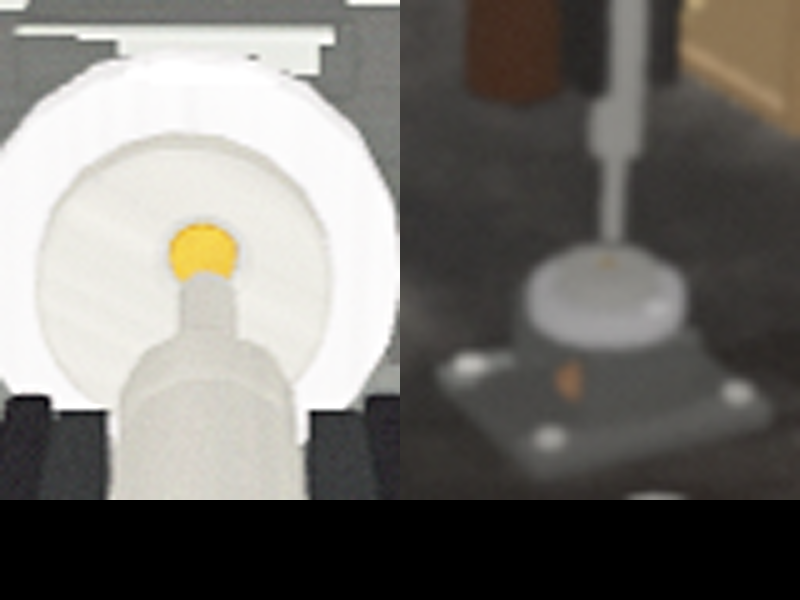

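The wrist pane shows the nose tip at about (329.8,257.7) and the pin at (328.8,249.2). The scene pane shows the nose just above the pin, slightly to the right. I'll turn this into a correction.

Run:
```python
from h import *
P=env.camera_params('wrist');st()
for d in(.057,.059):
    z=.1242-d;print(onz(P,329.8,257.7,z)-onz(P,328.8,249.2,.0545),onz(P,329.8,257.7,z))
```

```text
{'time_s': np.float64(6.4), 'tool_pos': array([0.547 , 0.0444, 0.1251]), 'tool_rot': array([-1.799563e+02,  9.700000e-03,  9.128740e+01]), 'force': array([ 0.4276,  0.9328, -0.8492]), 'grip_width': np.float64(0.0173), 'grasp_force': np.float64(34.9974)}
[ 0.0006182  -0.00115105  0.0127    ] [0.54726381 0.0434478  0.0672    ]
[ 0.00063669 -0.00183316  0.0107    ] [0.5472823  0.04276569 0.0652    ]
```

{"method": "jog_arm", "body": {
  "motion": [
    {"x":0.14,"y":-0.05,"z":0.15,"ax":0,"ay":0,"az":0},
    {"x":0,"y":0,"z":0.15,"ax":0,"ay":0,"az":0},
    {"x":0,"y":0,"z":0.15,"ax":0,"ay":0,"az":0},
    {"x":0,"y":0,"z":0.15,"ax":0,"ay":0,"az":0},
    {"x":0,"y":0,"z":0.1,"ax":0,"ay":0,"az":0}
  ]
}}

```text
time_s: 6.9
tool_pos: [0.5468, 0.0465, 0.1185]
tool_rot: [180.0, -0.0, 91.4]
force: [0.0, 0.4, -0.8]
grip_width: 0.0171
grasp_force: 35.0
```

{"method": "jog_arm", "body": {
  "motion": [
    {"x":0,"y":0,"z":0.06,"ax":0,"ay":0,"az":0},
    {"x":0,"y":0,"z":0.06,"ax":0,"ay":0,"az":0},
    {"x":0,"y":0,"z":0.06,"ax":0,"ay":0,"az":0},
    {"x":0,"y":0,"z":0.06,"ax":0,"ay":0,"az":0},
    {"x":0,"y":0,"z":0.06,"ax":0,"ay":0,"az":0}
  ]
}}

```text
time_s: 7.4
tool_pos: [0.5469, 0.0465, 0.1156]
tool_rot: [180.0, -0.0, 91.4]
force: [-0.3, 0.5, -1.0]
grip_width: 0.0176
grasp_force: 35.0
```

{"method": "jog_arm", "body": {
  "motion": [
    {"x":0,"y":0,"z":0.05,"ax":0,"ay":0,"az":0},
    {"x":0,"y":0,"z":0.05,"ax":0,"ay":0,"az":0},
    {"x":0,"y":0,"z":0.05,"ax":0,"ay":0,"az":0},
    {"x":0,"y":0,"z":0.05,"ax":0,"ay":0,"az":0},
    {"x":0,"y":0,"z":0.05,"ax":0,"ay":0,"az":0}
  ]
}}

```text
time_s: 7.9
tool_pos: [0.5471, 0.0465, 0.1142]
tool_rot: [180.0, -0.0, 91.4]
force: [-2.3, 0.4, 7.5]
grip_width: 0.0175
grasp_force: 35.0
```

{"method": "jog_arm", "body": {
  "motion": [
    {"x":0,"y":0,"z":0.03,"ax":0,"ay":0,"az":0},
    {"x":0,"y":-0.03,"z":0.03,"ax":0,"ay":0,"az":0},
    {"x":0,"y":-0.03,"z":0.03,"ax":0,"ay":0,"az":0},
    {"x":0,"y":0,"z":0.03,"ax":0,"ay":0,"az":0},
    {"x":0,"y":0,"z":0.03,"ax":0,"ay":0,"az":0}
  ]
}}

```text
time_s: 8.4
tool_pos: [0.547, 0.0465, 0.1133]
tool_rot: [179.9, -0.0, 91.4]
force: [-2.8, 0.6, 9.1]
grip_width: 0.0172
grasp_force: 35.0
```

{"method": "jog_arm", "body": {
  "motion": [
    {"x":0,"y":-0.05,"z":0.03,"ax":0,"ay":0,"az":0},
    {"x":0,"y":-0.03,"z":0.03,"ax":0,"ay":0,"az":0},
    {"x":0,"y":0,"z":0.03,"ax":0,"ay":0,"az":0},
    {"x":0,"y":0,"z":0.03,"ax":0,"ay":0,"az":0},
    {"x":0,"y":0,"z":0.03,"ax":0,"ay":0,"az":0}
  ]
}}

```text
time_s: 8.9
tool_pos: [0.5468, 0.0465, 0.1121]
tool_rot: [179.8, -0.0, 91.4]
force: [-1.7, -0.2, 10.3]
grip_width: 0.0172
grasp_force: 35.0
```

{"method": "jog_arm", "body": {
  "motion": [
    {"x":0,"y":-0.03,"z":0.06,"ax":0,"ay":0,"az":0},
    {"x":0,"y":0,"z":0.06,"ax":0,"ay":0,"az":0},
    {"x":0,"y":0,"z":0.06,"ax":0,"ay":0,"az":0},
    {"x":0,"y":0,"z":0.06,"ax":0,"ay":0,"az":0},
    {"x":0,"y":0,"z":0.06,"ax":0,"ay":0,"az":0}
  ]
}}

```text
time_s: 9.4
tool_pos: [0.5468, 0.0465, 0.1095]
tool_rot: [179.8, -0.1, 91.3]
force: [-2.1, -0.5, 10.3]
grip_width: 0.0168
grasp_force: 35.0
```

Run:
```python
from h import *
st();save('wrist','pics/w5.png');P=env.camera_params('wrist');S=env.camera_params('scene');save('scene','pics/s5.png')
u,v=map(int,proj(P,(.546,.0455,.057)));a=cv2.imread('pics/w5.png')[v-50:v+50,u-40:u+40]
s=cv2.imread('pics/s5.png')[193:273,302:366]
W=np.zeros((600,800,3),np.uint8);W[:500,:400]=cv2.resize(a,(400,500),interpolation=2);W[:500,400:800]=cv2.resize(s,(400,500),interpolation=2);cv2.imwrite('pics/c5.png',W)
```

```text
{'time_s': np.float64(9.4), 'tool_pos': array([0.5468, 0.0465, 0.1095]), 'tool_rot': array([ 1.797903e+02, -5.490000e-02,  9.134920e+01]), 'force': array([-2.1284, -0.4514, 10.2951]), 'grip_width': np.float64(0.0168), 'grasp_force': np.float64(34.999)}
```

View pics/c5.png

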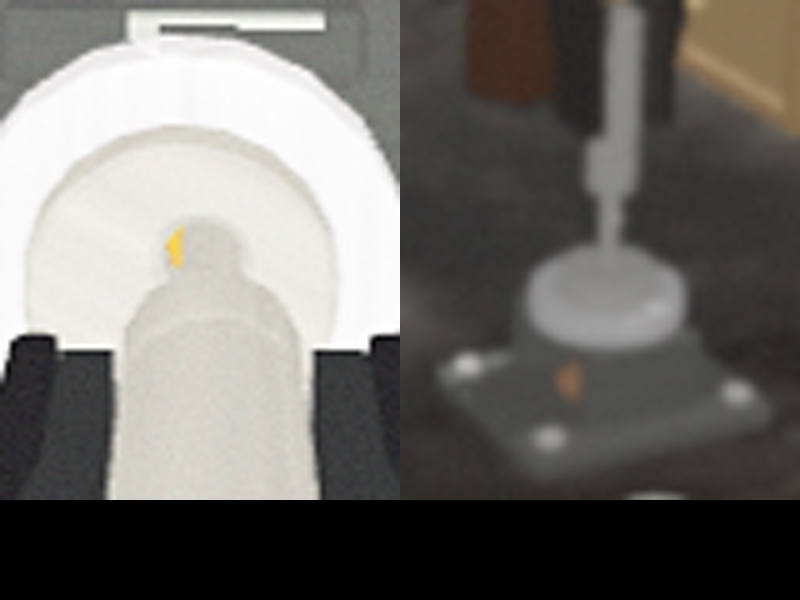

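The nose is in the hole and bearing on its right (+x) side, and the pin is moving down at about 10 N. I'll continue with a small −x relief.

{"method": "jog_arm", "body": {
  "motion": [
    {"x":0,"y":-0.04,"z":0.1,"ax":0,"ay":0,"az":0},
    {"x":0,"y":-0.03,"z":0.1,"ax":0,"ay":0,"az":0},
    {"x":0,"y":0,"z":0.1,"ax":0,"ay":0,"az":0},
    {"x":0,"y":0,"z":0.1,"ax":0,"ay":0,"az":0},
    {"x":0,"y":0,"z":0.1,"ax":0,"ay":0,"az":0}
  ]
}}

```text
time_s: 10.0
tool_pos: [0.5466, 0.0465, 0.1049]
tool_rot: [179.7, -0.1, 91.3]
force: [-1.3, -0.3, 13.1]
grip_width: 0.0173
grasp_force: 35.0
```

{"method": "jog_arm", "body": {
  "motion": [
    {"x":0,"y":0,"z":0.1,"ax":0,"ay":0,"az":0},
    {"x":0,"y":0,"z":0.1,"ax":0,"ay":0,"az":0},
    {"x":0,"y":0,"z":0.1,"ax":0,"ay":0,"az":0},
    {"x":0,"y":0,"z":0.1,"ax":0,"ay":0,"az":0},
    {"x":0,"y":0,"z":0.1,"ax":0,"ay":0,"az":0}
  ]
}}

```text
time_s: 10.5
tool_pos: [0.5466, 0.0464, 0.1]
tool_rot: [179.7, -0.1, 91.3]
force: [-1.5, -1.0, 13.9]
grip_width: 0.0172
grasp_force: 35.0
```

Now slowly to the pad, watching for the force rise.

{"method": "jog_arm", "body": {
  "motion": [
    {"x":0,"y":0,"z":0.06,"ax":0,"ay":0,"az":0},
    {"x":0,"y":0,"z":0.06,"ax":0,"ay":0,"az":0},
    {"x":0,"y":0,"z":0.06,"ax":0,"ay":0,"az":0},
    {"x":0,"y":0,"z":0.06,"ax":0,"ay":0,"az":0},
    {"x":0,"y":0,"z":0.05,"ax":0,"ay":0,"az":0}
  ]
}}

```text
time_s: 11.0
tool_pos: [0.5466, 0.0464, 0.0969]
tool_rot: [179.7, -0.1, 91.3]
force: [-2.0, -0.7, 12.5]
grip_width: 0.017
grasp_force: 35.0
```

{"method": "jog_arm", "body": {
  "motion": [
    {"x":0,"y":0,"z":0.03,"ax":0,"ay":0,"az":0},
    {"x":0,"y":0,"z":0.03,"ax":0,"ay":0,"az":0},
    {"x":0,"y":0,"z":0.03,"ax":0,"ay":0,"az":0},
    {"x":0,"y":0,"z":0.03,"ax":0,"ay":0,"az":0},
    {"x":0,"y":0,"z":0.03,"ax":0,"ay":0,"az":0}
  ]
}}

```text
time_s: 11.5
tool_pos: [0.5466, 0.0464, 0.0953]
tool_rot: [179.7, -0.1, 91.3]
force: [-1.3, -0.8, 11.9]
grip_width: 0.0175
grasp_force: 35.0
```

{"method": "jog_arm", "body": {
  "motion": [
    {"x":0,"y":0,"z":0.02,"ax":0,"ay":0,"az":0},
    {"x":0,"y":0,"z":0.02,"ax":0,"ay":0,"az":0},
    {"x":0,"y":0,"z":0.02,"ax":0,"ay":0,"az":0},
    {"x":0,"y":0,"z":0.02,"ax":0,"ay":0,"az":0},
    {"x":0,"y":0,"z":0.02,"ax":0,"ay":0,"az":0}
  ]
}}

```text
time_s: 12.0
tool_pos: [0.5466, 0.0464, 0.0944]
tool_rot: [179.7, -0.1, 91.3]
force: [-1.5, -0.4, 13.7]
grip_width: 0.0171
grasp_force: 35.0
```

{"method": "jog_arm", "body": {
  "motion": [
    {"x":0,"y":0,"z":0.02,"ax":0,"ay":0,"az":0},
    {"x":0,"y":0,"z":0.02,"ax":0,"ay":0,"az":0},
    {"x":0,"y":0,"z":0.01,"ax":0,"ay":0,"az":0},
    {"x":0,"y":0,"z":0,"ax":0,"ay":0,"az":0},
    {"x":0,"y":0,"z":0,"ax":0,"ay":0,"az":0}
  ]
}}

```text
time_s: 12.5
tool_pos: [0.5467, 0.0464, 0.0943]
tool_rot: [179.7, -0.1, 91.3]
force: [-2.9, -0.4, 15.1]
grip_width: 0.0171
grasp_force: 35.0
```

{"method": "jog_arm", "body": {
  "motion": [
    {"x":0,"y":0,"z":0.02,"ax":0,"ay":0,"az":0},
    {"x":0,"y":0,"z":0.02,"ax":0,"ay":0,"az":0},
    {"x":0,"y":0,"z":0.02,"ax":0,"ay":0,"az":0},
    {"x":0,"y":0,"z":0,"ax":0,"ay":0,"az":0},
    {"x":0,"y":0,"z":0,"ax":0,"ay":0,"az":0}
  ]
}}

```text
time_s: 13.0
tool_pos: [0.5468, 0.0464, 0.0942]
tool_rot: [179.7, -0.1, 91.3]
force: [-4.2, -0.5, 17.8]
grip_width: 0.0169
grasp_force: 35.0
```

Solid stop at 18 N after about 20 mm of travel, so the pin is on the pad. Retracting straight up.

{"method": "jog_arm", "body": {
  "motion": [
    {"x":0,"y":0,"z":-0.15,"ax":0,"ay":0,"az":0},
    {"x":0,"y":0,"z":-0.2,"ax":0,"ay":0,"az":0},
    {"x":0,"y":0,"z":-0.2,"ax":0,"ay":0,"az":0},
    {"x":0,"y":0,"z":-0.2,"ax":0,"ay":0,"az":0},
    {"x":0,"y":0,"z":-0.2,"ax":0,"ay":0,"az":0}
  ]
}}

```text
time_s: 13.5
tool_pos: [0.5445, 0.0461, 0.0998]
tool_rot: [180.0, 0.0, 91.4]
force: [2.0, -0.8, -2.0]
grip_width: 0.0169
grasp_force: 35.0
```

{"method": "jog_arm", "body": {
  "motion": [
    {"x":0,"y":0,"z":-0.2,"ax":0,"ay":0,"az":0},
    {"x":0,"y":0,"z":-0.2,"ax":0,"ay":0,"az":0},
    {"x":0,"y":0,"z":-0.2,"ax":0,"ay":0,"az":0},
    {"x":0,"y":0,"z":-0.2,"ax":0,"ay":0,"az":0},
    {"x":0,"y":0,"z":-0.2,"ax":0,"ay":0,"az":0}
  ]
}}

```text
time_s: 14.0
tool_pos: [0.5444, 0.0464, 0.1102]
tool_rot: [180.0, 0.0, 91.4]
force: [0.2, -1.3, -2.6]
grip_width: 0.0173
grasp_force: 35.0
```

{"method": "jog_arm", "body": {
  "motion": [
    {"x":0,"y":0,"z":-0.2,"ax":0,"ay":0,"az":0},
    {"x":0,"y":0,"z":-0.4,"ax":0,"ay":0,"az":0},
    {"x":0,"y":0,"z":-1.0,"ax":0,"ay":0,"az":0},
    {"x":0,"y":0,"z":-1.5,"ax":0,"ay":0,"az":0},
    {"x":0,"y":0,"z":-1.5,"ax":0,"ay":0,"az":0}
  ]
}}

```text
time_s: 14.5
tool_pos: [0.5443, 0.0468, 0.1577]
tool_rot: [180.0, -0.0, 91.4]
force: [0.7, 1.1, -1.1]
grip_width: 0.0174
grasp_force: 35.0
```

Run:
```python
from h import *
st();save('wrist','pics/w6.png');P=env.camera_params('wrist');S=env.camera_params('scene');save('scene','pics/s6.png')
u,v=map(int,proj(P,(.546,.0455,.057)));print(u-40,v-50);a=cv2.imread('pics/w6.png')[v-50:v+50,u-40:u+40]
s=cv2.imread('pics/s6.png')[193:273,302:366]
W=np.zeros((600,800,3),np.uint8);W[:500,:400]=cv2.resize(a,(400,500),interpolation=2);W[:500,400:800]=cv2.resize(s,(400,500),interpolation=2);cv2.imwrite('pics/c6.png',W)
plan((.4449,-.2286),.16,91.3,10)
```

```text
{'time_s': np.float64(14.5), 'tool_pos': array([0.5443, 0.0468, 0.1577]), 'tool_rot': array([ 1.799934e+02, -3.090000e-02,  9.137140e+01]), 'force': array([ 0.6864,  1.0691, -1.0883]), 'grip_width': np.float64(0.0174), 'grasp_force': np.float64(34.9978)}
288 187
{"x":-3.07,"y":-0.38,"z":-0.01,"ax":0.3,"ay":-0.1,"az":0.01},{"x":-3.02,"y":-0.55,"z":-0.01,"ax":-0,"ay":0,"az":0},{"x":-2.96,"y":-0.71,"z":-0,"ax":-0,"ay":0,"az":0.01},{"x":-2.88,"y":-0.87,"z":-0.01,"ax":-0,"ay":0,"az":0},{"x":-2.81,"y":-1.03,"z":-0,"ax":-0,"ay":0,"az":0.01}
{"x":-2.72,"y":-1.18,"z":-0.01,"ax":-0,"ay":0,"az":0.01},{"x":-2.62,"y":-1.32,"z":-0.01,"ax":-0,"ay":0,"az":0},{"x":-2.52,"y":-1.46,"z":-0,"ax":-0,"ay":0,"az":0.01},{"x":-2.41,"y":-1.58,"z":-0.01,"ax":-0,"ay":0,"az":0.01},{"x":-2.29,"y":-1.7,"z":-0,"ax":-0,"ay":0,"az":0}
```

View pics/c6.png

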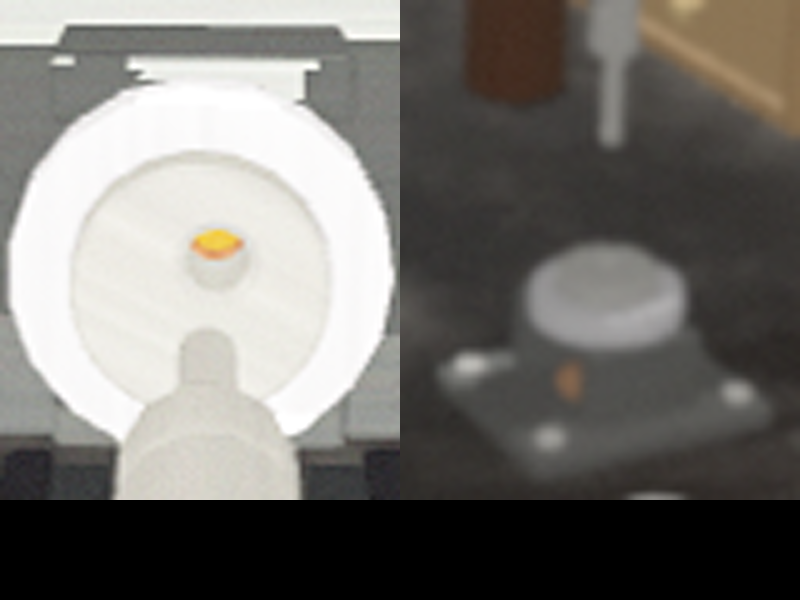

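The disc's hole is now deep: the pin end is far down with cork colour beyond it. The nose is unshifted in the hand (tip edge at row 252.6, as before). Back to the rack.

{"method": "jog_arm", "body": {
  "motion": [
    {"x":-3.07,"y":-0.3,"z":0,"ax":0,"ay":0,"az":0},
    {"x":-3.02,"y":-0.55,"z":0,"ax":0,"ay":0,"az":0},
    {"x":-2.96,"y":-0.71,"z":0,"ax":0,"ay":0,"az":0},
    {"x":-2.88,"y":-0.87,"z":0,"ax":0,"ay":0,"az":0},
    {"x":-2.81,"y":-1.03,"z":0,"ax":0,"ay":0,"az":0}
  ]
}}

```text
time_s: 15.1
tool_pos: [0.5129, -0.1028, 0.1562]
tool_rot: [180.0, -0.0, 91.4]
force: [0.8, -0.0, -0.8]
grip_width: 0.0171
grasp_force: 35.0
```

{"method": "jog_arm", "body": {
  "motion": [
    {"x":-2.72,"y":-1.18,"z":0,"ax":0,"ay":0,"az":0},
    {"x":-2.62,"y":-1.32,"z":0,"ax":0,"ay":0,"az":0},
    {"x":-2.52,"y":-1.46,"z":0,"ax":0,"ay":0,"az":0},
    {"x":-2.41,"y":-1.58,"z":0,"ax":0,"ay":0,"az":0},
    {"x":-2.3,"y":-1.7,"z":0,"ax":0,"ay":0,"az":0}
  ]
}}

```text
time_s: 15.6
tool_pos: [0.4432, -0.2301, 0.1562]
tool_rot: [180.0, -0.0, 91.3]
force: [1.1, 0.3, 0.0]
grip_width: 0.0171
grasp_force: 35.0
```

Run:
```python
from h import *
st();plan((.4457,-.2287),.112,91.3,5)
```

```text
{'time_s': np.float64(15.6), 'tool_pos': array([ 0.4432, -0.2301,  0.1562]), 'tool_rot': array([ 1.79979e+02, -1.26000e-02,  9.13473e+01]), 'force': array([1.1431, 0.288 , 0.0494]), 'grip_width': np.float64(0.0171), 'grasp_force': np.float64(34.9987)}
{"x":0.03,"y":0.05,"z":0.88,"ax":0.02,"ay":-0.01,"az":0.01},{"x":0.02,"y":0.05,"z":0.89,"ax":0,"ay":-0,"az":0.01},{"x":0.03,"y":0.05,"z":0.88,"ax":0,"ay":-0,"az":0.01},{"x":0.03,"y":0.05,"z":0.88,"ax":0,"ay":-0,"az":0.01},{"x":0.02,"y":0.05,"z":0.89,"ax":0,"ay":-0,"az":0.01}
```

{"method": "jog_arm", "body": {
  "motion": [
    {"x":0.07,"y":0.12,"z":1.2,"ax":0,"ay":0,"az":0},
    {"x":0.06,"y":0.13,"z":1.2,"ax":0,"ay":0,"az":0},
    {"x":0,"y":0,"z":1.0,"ax":0,"ay":0,"az":0},
    {"x":0,"y":0,"z":0.7,"ax":0,"ay":0,"az":0},
    {"x":0,"y":0,"z":0.3,"ax":0,"ay":0,"az":0}
  ]
}}

```text
time_s: 16.1
tool_pos: [0.4461, -0.2267, 0.1108]
tool_rot: [-179.9, -0.0, 91.4]
force: [0.1, 0.3, -0.6]
grip_width: 0.017
grasp_force: 35.0
```

{"method": "jog_arm", "body": {
  "motion": [
    {"x":0,"y":0,"z":0.2,"ax":0,"ay":0,"az":0},
    {"x":0,"y":0,"z":0.2,"ax":0,"ay":0,"az":0},
    {"x":0,"y":0,"z":0.2,"ax":0,"ay":0,"az":0},
    {"x":0,"y":0,"z":0.2,"ax":0,"ay":0,"az":0},
    {"x":0,"y":0,"z":0.2,"ax":0,"ay":0,"az":0}
  ]
}}

```text
time_s: 16.6
tool_pos: [0.4465, -0.2278, 0.1021]
tool_rot: [180.0, -0.0, 91.4]
force: [-0.3, 0.0, -1.4]
grip_width: 0.0171
grasp_force: 35.0
```

{"method": "jog_arm", "body": {
  "motion": [
    {"x":0,"y":0,"z":0.15,"ax":0,"ay":0,"az":0},
    {"x":0,"y":0,"z":0.15,"ax":0,"ay":0,"az":0},
    {"x":0,"y":0,"z":0.15,"ax":0,"ay":0,"az":0},
    {"x":0,"y":0,"z":0.15,"ax":0,"ay":0,"az":0},
    {"x":0,"y":0,"z":0.15,"ax":0,"ay":0,"az":0}
  ]
}}

```text
time_s: 17.1
tool_pos: [0.4464, -0.2277, 0.0944]
tool_rot: [180.0, -0.0, 91.4]
force: [-0.3, 0.5, -0.1]
grip_width: 0.0172
grasp_force: 35.0
```

The tip is below the mouth with no force, so it is in the hole. Down to just above home.

{"method": "jog_arm", "body": {
  "motion": [
    {"x":-0.07,"y":-0.07,"z":0.4,"ax":0,"ay":0,"az":0},
    {"x":0,"y":0,"z":0.5,"ax":0,"ay":0,"az":0},
    {"x":0,"y":0,"z":0.5,"ax":0,"ay":0,"az":0},
    {"x":0,"y":0,"z":0.5,"ax":0,"ay":0,"az":0},
    {"x":0,"y":0,"z":0.5,"ax":0,"ay":0,"az":0}
  ]
}}

```text
time_s: 17.6
tool_pos: [0.4456, -0.2284, 0.07]
tool_rot: [-180.0, -0.0, 91.4]
force: [-0.8, 0.8, -0.9]
grip_width: 0.017
grasp_force: 35.0
```

{"method": "jog_arm", "body": {
  "motion": [
    {"x":0,"y":0,"z":0.15,"ax":0,"ay":0,"az":0},
    {"x":0,"y":0,"z":0.12,"ax":0,"ay":0,"az":0},
    {"x":0,"y":0,"z":0.1,"ax":0,"ay":0,"az":0},
    {"x":0,"y":0,"z":0.08,"ax":0,"ay":0,"az":0},
    {"x":0,"y":0,"z":0.05,"ax":0,"ay":0,"az":0}
  ]
}}

```text
time_s: 18.1
tool_pos: [0.4458, -0.2285, 0.0656]
tool_rot: [180.0, -0.0, 91.4]
force: [0.0, -0.6, -0.8]
grip_width: 0.0172
grasp_force: 35.0
```

{"method": "jog_arm", "body": {
  "motion": [
    {"x":0,"y":0,"z":0.05,"ax":0,"ay":0,"az":0},
    {"x":0,"y":0,"z":0.05,"ax":0,"ay":0,"az":0},
    {"x":0,"y":0,"z":0.05,"ax":0,"ay":0,"az":0},
    {"x":0,"y":0,"z":0.04,"ax":0,"ay":0,"az":0},
    {"x":0,"y":0,"z":0,"ax":0,"ay":0,"az":0}
  ]
}}

```text
time_s: 18.6
tool_pos: [0.4459, -0.2286, 0.0647]
tool_rot: [180.0, -0.0, 91.3]
force: [-2.9, 1.2, 8.6]
grip_width: 0.0176
grasp_force: 35.0
```

It is seated on its shoulder at TCP z = 0.0647, the same as at the grasp. Release.

{"method": "jog_arm", "body": {
  "motion": [
    {"x":0,"y":0,"z":-0.05,"ax":0,"ay":0,"az":0},
    {"x":0,"y":0,"z":0,"ax":0,"ay":0,"az":0},
    {"x":0,"y":0,"z":0,"ax":0,"ay":0,"az":0},
    {"x":0,"y":0,"z":0,"ax":0,"ay":0,"az":0},
    {"x":0,"y":0,"z":0,"ax":0,"ay":0,"az":0}
  ],
  "claw": 0.1
}}

```text
time_s: 19.1
tool_pos: [0.4456, -0.2285, 0.064]
tool_rot: [-180.0, -0.0, 91.4]
force: [0.4, -0.5, 0.0]
grip_width: 0.045
grasp_force: 0.0
```

{"method": "jog_arm", "body": {
  "motion": [
    {"x":0,"y":0,"z":-1,"ax":0,"ay":0,"az":0},
    {"x":0,"y":0,"z":-2,"ax":0,"ay":0,"az":0},
    {"x":0,"y":0,"z":-3,"ax":0,"ay":0,"az":0},
    {"x":0,"y":0,"z":-4,"ax":0,"ay":0,"az":0},
    {"x":0,"y":0,"z":-4,"ax":0,"ay":0,"az":0}
  ]
}}

```text
time_s: 19.6
tool_pos: [0.4452, -0.2287, 0.2061]
tool_rot: [180.0, 0.0, 91.3]
force: [1.2, 0.6, 1.1]
grip_width: 0.0481
grasp_force: 0.0
```

Run:
```python
from h import *
st();save('wrist','pics/w7.png');save('scene','pics/s7.png')
a=cv2.imread('pics/w7.png')[100:300,220:440];s=cv2.imread('pics/s7.png')[170:370,210:430]
cv2.imwrite('pics/c7.png',np.hstack([cv2.resize(a,(400,364)),cv2.resize(s,(400,364))]))
```

```text
{'time_s': np.float64(19.6), 'tool_pos': array([ 0.4452, -0.2287,  0.2061]), 'tool_rot': array([1.799996e+02, 2.400000e-03, 9.131960e+01]), 'force': array([1.2125, 0.5785, 1.0787]), 'grip_width': np.float64(0.0481), 'grasp_force': np.float64(0.0)}
```

View pics/c7.png

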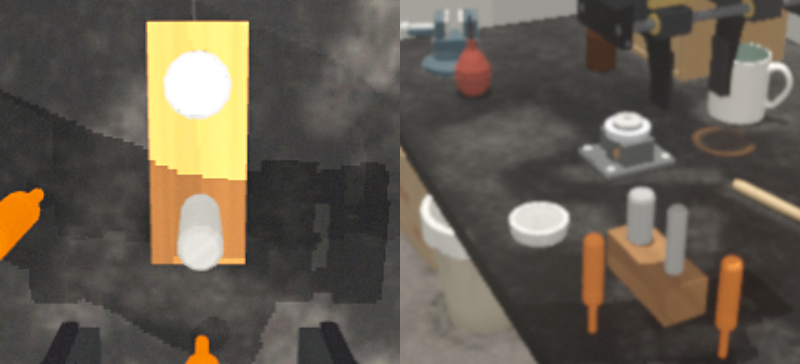

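Both panes show the slim punch upright and home in its hole. The wide punch, blower, bottle and tin are where they were, and the gripper is clear. Handing in.

```bash
python3 -c "
from cell import env
print(env.sign_off())"
```

```text
the job is handed in; nothing more can be done
None
```

The pin is pressed right out of the disc onto the cork pad (highest force reading while pressing 17.8 N), the slim punch is back upright and fully home in its rack hole, and the job was handed in at about 20 s with the other items left in place.

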